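# Pack two L-shaped stage plates into their tray

### The job

Put the two L-shaped metal microscope-stage plates away in their shallow grey tray. Turn them so that the two Ls interlock and together fill the tray, both lying flat on its floor with their handles up. Leave the timer, the cream tape roll and the slide box where they are.

Things in the scene. Friction and masses are not known exactly. Their poses are not given: they have to be found in the camera images.
- tray_in (a point): Centre of the inner floor of the grey tray, fixed to the worktop, z up. Cavity 202 mm (x) by 132 mm (y), 8 deep; floor 4 mm above the worktop, walls 5 thick, a lug 11 mm long at each short side. The Ls fit with 12 mm play each way, each foot beside the other's column: one plate's x along tray +x, the other's along -x, the columns at opposite short sides; either plate at either end.
- large_plate: Larger L-shaped metal plate, 140 x 120 x 12 mm, 280 to 520 g, lying flat, z up. Seen from above (x right, y up) it is a letter L: column 66 mm wide (x), 120 tall (y); from its lower end a foot goes 74 mm on to +x, 64 mm wide (y). Origin on the underside below the handle, 59 mm (+x) and 50 mm (+y) from the L's outer corner, near the centre of mass.
- large_plate_handle (a point): Centre of the larger plate's handle, 42 mm above its underside: a black bar 60 mm long (plate x), 14 wide (y), 16 high, on a post under each end, with 22 mm of space between bar and plate. Axes as the plate's.
- small_plate: Smaller L-shaped metal plate, 124 x 120 x 12 mm, 220 to 420 g, lying flat, z up. Seen from above (x right, y up) it is a letter L: column 50 mm wide (x), 120 tall (y); from its lower end a foot goes 74 mm on to +x, 56 mm wide (y). Origin on the underside below the handle, 50 mm (+x) and 47 mm (+y) from the L's outer corner, near the centre of mass.
- small_plate_handle (a point): Centre of the smaller plate's handle, 42 mm above its underside: a black bar 60 mm long (plate x), 14 wide (y), 16 high, on a post under each end, with 22 mm of space between bar and plate. Axes as the plate's.
- lab_timer: Countdown timer, white, 56 x 72 x 25 mm, a bystander behind the work, to be left alone; origin at the centre of its underside.
- tape: Roll of cream labelling tape lying flat, 80 mm across, 19 mm high, a bystander behind the work, to be left alone; origin at the centre of its underside.
- slide_box: Green slide box, 39 x 97 x 33 mm, a bystander behind the work, to be left alone; origin at the centre of its underside.
Not all that is in view belongs to the job. Leave any yellow look-alike of the large_plate alone.

How it is judged:
At the end, for the whole second after the job is handed in: Both plates rest in the tray, flat on its floor, handle up: each handle centre 40 to 44.5 mm above the tray floor, within 75 mm (tray x) and 40 mm (tray y) of its centre, tilt under 0.04 rad. Any arrangement with both flat on the floor counts (x of large_plate_handle in the frame of tray_in between -0.075 and 0.075 m and y of large_plate_handle in the frame of tray_in between -0.04 and 0.04 m and z of large_plate_handle in the frame of tray_in between 0.04 and 0.0445 m and angle between each of large_plate_handle, small_plate_handle's own z axis and vertical below 0.04 rad and linear speed of each of large_plate, small_plate below 0.02 m/s and x of small_plate_handle in the frame of tray_in between -0.075 and 0.075 m and y of small_plate_handle in the frame of tray_in between -0.04 and 0.04 m and z of small_plate_handle in the frame of tray_in between 0.04 and 0.0445 m); the robot touches nothing.
It fails at once if the lab timer is moved more than 30 mm (distance of lab_timer from where it was at the start of the episode above 0.03 m).
It fails at once if the tape is moved more than 30 mm (distance of tape from where it was at the start of the episode above 0.03 m).
It fails at once if the slide box is moved more than 30 mm (distance of slide_box from where it was at the start of the episode above 0.03 m).
It also fails if it takes over 58 s, if anything falls off the work surface, if the arm or the gripper's body presses on something with over 40 N, if the wrist force passes 120 N, or if a joint passes its speed limit or range.

### The arm

A 6-joint arm with a two-finger parallel gripper is mounted at the origin on a cart in front of the work surface, level with it; the furniture and walls round the work are solid. World frame = base frame: x ahead of the robot, y to its left, z up, the work surface at z = 0. Lengths are in m, angles in rad, forces in N, time in s.
With the tool pointing down it reaches from about 0.325 to 0.775 m from the base axis. Payload 5.5 kg.
Tool frame: the origin (TCP) lies on the centre line of the jaws, within the pads' length; the fingertips stand 14 mm ahead of it and the grasp point (between the pads) lies 5 mm behind it; z points along the fingers, y is the line along which they close (so a half turn about z gives the same grasp; the last joint's range is limited). The gripper opens to 85 mm and grips with 20 to 120 N. Pads are 22 mm wide; open, the fingers measure 114 mm over their backs; the gripper's body (76 mm by 85 mm) begins 54 mm behind the grasp point. The pads swing forward as they close: fully open they stand 13 mm farther back than shut.
Start: joints at [-1.29, 0.091, 1.231, -0, 1.82, -0.057], TCP at [0.199, -0.566, 0.245] pointing down, gripper open.
Joint ranges: [-2.87, 2.87], [-0.86, 2.18], [0.17, 2.46], [-1.51, 4.65], [0.06, 2.69], [-2.65, 2.65]. Speed limits (rad/s): [2.57, 2.57, 3.01, 3.14, 3.14, 3.14].

### API

Orientations are given as a unit quaternion [x, y, z, w].
In Python, from cell import telemetry, viewer, order gives the robot as it stands.
- The arm moves only by the tool carry_out, never from a script. Its argument "motion" is a list of rows, each a list of 6 numbers: the shift along the tool's x, y, z in m, then the turn, a rotation vector about the tool's x, y, z in degrees. A call has 1 to 12 rows; each row shifts and turns the commanded pose from where the row before left it, along the tool's axes as they then stand; what a row does not reach is not made up. A row lasts 1/8 s, in which the tool goes at most 62.5 mm and 10.7 degrees, less where a joint would pass 70% of its speed; a pose out of reach is approached as far as the arm can. A call is refused whole if a number of a shift passes 0.0625 or a number of a turn 10.7, either way. A call with a gripper value outside its range is refused whole. "fingers" is the closure, from 0 (fully open) to 1 (shut), set as the call begins (left out, the last holds). The fingers move at their own pace and stop on an object; "squeeze" is the grip in N (left out, the last holds). Time passes only in rows, so rows that do not move let the fingers close. It gives the time, the measured TCP pose, the force, the opening and the grip force at its end, in the units of the state.
- telemetry.state(): the state, without advancing time (a new reading comes with each control period).
- viewer.capture(name): name is "side" or "top" or "wrist"; returns the picture (384x512x3 uint8, red, green, blue); there is no depth.
- viewer.get_calibration(name): a dict with "intrinsics" (3x3 intrinsics, pixels), "k1" (the pictures are not rectified: a ray, as slopes to the right and down, at radius r is drawn at 1 + k1 r^2 times it, then the intrinsics apply), "pose" (4x4, takes a point from camera to world coordinates). Camera axes: x right, y up, looking along -z (the intrinsics and any distortion apply to the point x, -y, -z); pixel columns grow to the right and rows downward; lengths in m; the calibration is good to about 2 mm. A picture is of the moment at which its call begins: read the wrist's pose just before it. get_calibration takes no time and is no camera call; for the wrist camera it gives the pose at the moment of the call.
- order.close_job(): hands the job in; it is judged then, once.
The state is a dict: "time_s": time; "qpos": joint angles; "joint_vel": joint speeds; "joint_torque": joint torques, N m; "position": TCP position; "orientation": TCP orientation; "wrist_force": force on the tool from outside, world axes, zero at the start; "torque": the same for the moment, N m; "grip_width": finger opening in m; "finger_force": force on a finger pad.
Only numpy, scipy, OpenCV 4.12 (cv2) and the standard library are available. Lean on these libraries where they do the work, as an engineer would, in place of code of your own. Each camera call takes 0.05 s, during which the arm holds its last target. There are 200 camera calls.

## Working session

There is one attempt and no reset: what is moved stays moved. The work goes in short steps, Python scripts to look and compute and a tool call to move; the robot and the scene stay as the last step left them, time stands still between calls to the robot, and variables do not carry over. Pictures are saved under pics/ and viewed, at most 10 in all, crops included, and the job is handed in when it is done.

Besides the shell and the picture viewer there is one more tool, called after ">>>" as a command line: name --pt "numbers of a row" for each row, then --argument value for the rest. carry_out: Moves the arm, as the interface text tells. Its arguments: {"type":"object","properties":{"motion":{"type":"array"},"fingers":{"type":"number"},"squeeze":{"type":"number"}},"required":["motion"]}

```bash
mkdir -p pics; ls
cat > h.py <<'E'
import numpy as np, cv2
from cell import telemetry, viewer, order
def ray(name,px,cal=None):
    c=cal or viewer.get_calibration(name);K=np.array(c["intrinsics"]);P=np.array(c["pose"])
    px=np.atleast_2d(np.array(px,float))
    u=cv2.undistortPoints(px[:,None],K,np.array([c["k1"],0,0,0.]))[:,0]
    d=np.c_[u[:,0],-u[:,1],-np.ones(len(u))]@P[:3,:3].T
    return P[:3,3],d
def onz(name,px,z,cal=None):
    o,d=ray(name,px,cal);z=np.broadcast_to(z,len(d))
    return o+d*((z-o[2])/d[:,2])[:,None]
def proj(name,X,cal=None):
    c=cal or viewer.get_calibration(name);K=np.array(c["intrinsics"]);P=np.array(c["pose"])
    p=(np.atleast_2d(X)-P[:3,3])@P[:3,:3];p=p*[1,-1,-1]
    return cv2.projectPoints(p,np.zeros(3),np.zeros(3),K,np.array([c["k1"],0,0,0.]))[0][:,0]
E
python3 - <<'E'
from h import *
a=viewer.capture("top");b=viewer.capture("side")
for n,i in(("top",a),("side",b)):
    cv2.imwrite(f"pics/{n}0.png",i[:,:,::-1]); print(n,np.round(viewer.get_calibration(n)["pose"],3).tolist())
cv2.imwrite("pics/top0b.png",cv2.resize(a[:,:,::-1],(800,600),interpolation=cv2.INTER_CUBIC))
E
```

```text
pics
top [[0.088, 0.976, -0.2, 0.32], [-0.996, 0.086, -0.019, 0.088], [-0.001, 0.2, 0.98, 1.423], [0.0, 0.0, 0.0, 1.0]]
side [[-0.9, 0.233, -0.368, 0.157], [-0.435, -0.522, 0.734, 1.017], [-0.021, 0.821, 0.571, 0.782], [0.0, 0.0, 0.0, 1.0]]
```

View pics/top0b.png

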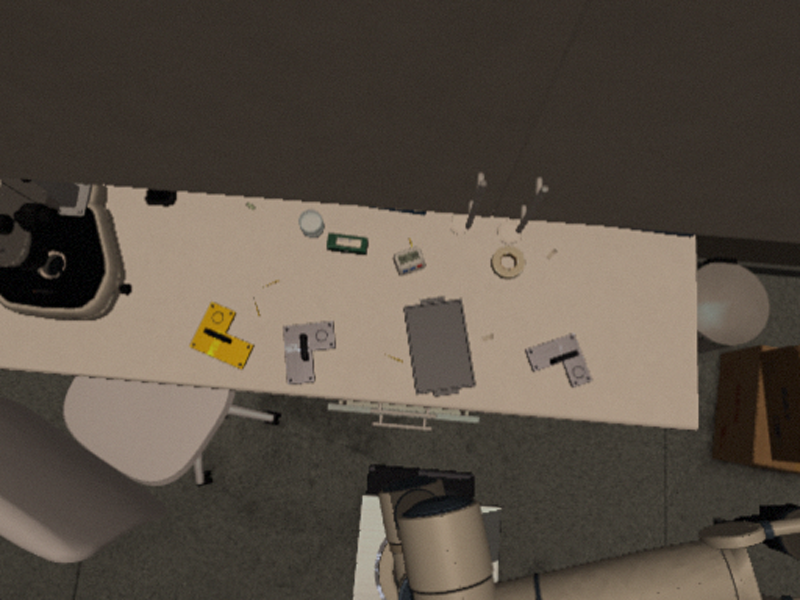

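View pics/side0.png

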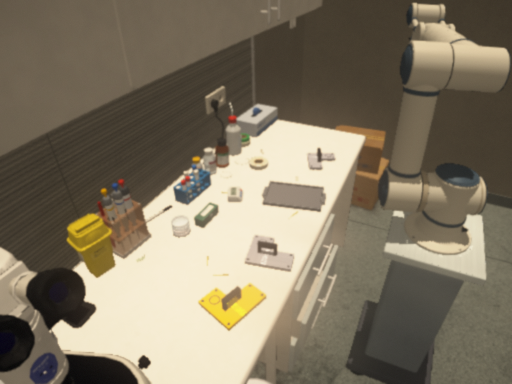

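Top view (800×600 scale): L candidates are the yellow one at (222,337), a decoy; grey L at (307,350); grey L at (560,358). The tray is at (440,346). I'll confirm in one enlarged crop and measure.

Run:
```python
from h import *
a=cv2.imread("pics/top0.png")
c1=a[195:255,170:225];c2=a[205:260,325:390];c3=a[180:260,250:310]
f=lambda c:cv2.resize(c,None,fx=260/c.shape[1],fy=260/c.shape[1],interpolation=cv2.INTER_CUBIC)
cs=[f(c) for c in(c1,c2,c3)];H=max(c.shape[0] for c in cs)
cs=[cv2.copyMakeBorder(c,0,H-c.shape[0],0,0,0) for c in cs]
cv2.imwrite("pics/crop.png",np.hstack(cs));print(H)
```

```text
347
```

View pics/crop.png

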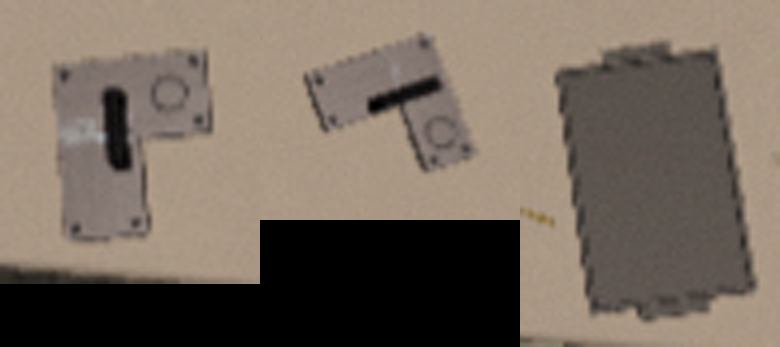

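```bash
cat >> h.py <<'E'
from scipy.optimize import least_squares
LARGE=np.array([[0,0],[0,120],[66,120],[66,64],[140,64],[140,0]])/1e3-[.059,.050]
SMALL=np.array([[0,0],[0,120],[50,120],[50,56],[124,56],[124,0]])/1e3-[.050,.047]
TRAY=np.array([[-106,-71],[-106,71],[106,71],[106,-71]])/1e3
def fit(M,W):
    # rigid 2d fit model->world (3 dof)
    mc,wc=M.mean(0),W.mean(0);A=(M-mc);B=(W-wc)
    th=np.arctan2((A[:,0]*B[:,1]-A[:,1]*B[:,0]).sum(),(A*B).sum())
    R=np.array([[np.cos(th),-np.sin(th)],[np.sin(th),np.cos(th)]])
    t=wc-R@mc; r=np.linalg.norm(W-(M@R.T+t),axis=1)
    return t,np.degrees(th),np.round(r*1e3,1)
E
python3 - <<'E'
from h import *
L=np.array([(53,66),(208,50),(212,132),(133,139),(148,235),(68,241)])/4.727+[170,195]
S=np.array([(425,35),(473,152),(427,170),(400,108),(325,130),(305,75)]);S=(S-[260,0])/4.+[325,205]
T=(np.array([(592,313),(557,72),(717,50),(755,290)])-[520,0])/4.333+[250,180]
for n,M,p in(("L",LARGE,L),("S",SMALL,S)): print(n,fit(M,onz("top",p-.4,.012)[:,:2]))
W=onz("top",T-.4,.012)[:,:2];print(np.round(W,3),np.linalg.norm(np.diff(W,axis=0),axis=1))
for M in(TRAY,): print(fit(np.array([[-106,71],[106,71],[106,-71],[-106,-71]])/1e3,W))
for n,p in(("timer",(409,260)),("tape",(508,262)),("box",(347,243))): print(n,onz("top",[np.array(p)*.64],.02))
c=viewer.get_calibration("wrist");s=telemetry.state();print(np.round(c["pose"],3),s["position"],s["orientation"],s["time_s"])
E
```

```text
L (array([0.46868675, 0.3256155 ]), np.float64(-169.01569526522772), array([0.8, 2.7, 0.4, 5.7, 0.8, 2.6]))
S (array([ 0.4989691 , -0.27756311]), np.float64(113.97899208793908), array([3.7, 3.2, 2.3, 2. , 1.9, 2.2]))
[[ 0.385  0.055]
 [ 0.588  0.103]
 [ 0.62  -0.034]
 [ 0.416 -0.08 ]] [0.20857733 0.14041264 0.20867387]
(array([0.50246015, 0.01084881]), np.float64(12.925475895574362), array([2.2, 2. , 1.8, 2.3]))
timer [[0.70273922 0.09873984 0.02      ]]
tape [[ 0.71886531 -0.1410781   0.02      ]]
box [[0.73227935 0.25327132 0.02      ]]
[[ 0.331  0.891  0.309  0.278]
 [-0.944  0.314  0.107 -0.538]
 [-0.002 -0.327  0.945  0.373]
 [ 0.     0.     0.     1.   ]] [ 0.19878045 -0.56587819  0.24426266] [ 9.85769066e-01  1.68102883e-01 -1.01461441e-04 -8.70912116e-04] 0.1
```

Large plate is the grey L at (307,350): its foot and column widths fit 64/66 mm. Small plate is (560,358): about 50/56 mm wide. The yellow one stays. The tray measures 209×140 outer against an expected 212×142, so that checks out. I'll move above the small plate first.

```bash
cat >> h.py <<'E'
def goto(x,y,z,yaw,s=None):
    """shift in present tool axes (mm) and turn about tool z (deg); yaw = world yaw of tool x (mod 180)"""
    from scipy.spatial.transform import Rotation as Ro
    s=s or telemetry.state();R=Ro.from_quat(s["orientation"]).as_matrix();p=np.array(s["position"])
    now=np.degrees(np.arctan2(R[1,0],R[0,0]))
    d=(np.array([x,y,z])-p)@R
    print("pos",np.round(p,4),"yaw",round(now,2),"tilt",np.round(R[:,2],4),"shift mm",np.round(d*1e3,1),"turn",round(-((yaw-now+180)%360-180),2),"t",s["time_s"])
E
python3 - <<'E'
from h import *
goto(.499,-.278,.17,114); print(viewer.get_calibration("wrist")["intrinsics"])
E
```

```text
pos [ 0.1988 -0.5659  0.2443] yaw 19.36 tilt [-5.0e-04  1.7e-03 -1.0e+00] shift mm [ 378.7 -172.    74.6] turn -94.64 t 0.1
[[270.19587799   0.         255.68063929]
 [  0.         270.19587799 189.51480006]
 [  0.           0.           1.        ]]
```

>>> carry_out --pt "0.042 -0.019 0.008 0 0 0" --pt "0.042 -0.019 0.008 0 0 0" --pt "0.042 -0.019 0.008 0 0 0" --pt "0.042 -0.019 0.008 0 0 0" --pt "0.042 -0.019 0.008 0 0 0" --pt "0.042 -0.019 0.008 0 0 0" --pt "0.042 -0.019 0.008 0 0 0" --pt "0.042 -0.019 0.008 0 0 0" --pt "0.042 -0.019 0.008 0 0 0" --pt "0 0 0 0 0 -10.5" --pt "0 0 0 0 0 -10.5" --pt "0 0 0 0 0 -10.5" --fingers 0 --squeeze 70

```text
time_s: 1.6
position: [0.4987, -0.2791, 0.1725]
orientation: [0.902, 0.432, -0.0, -0.001]
wrist_force: [-0.3, -0.1, 0.4]
grip_width: 0.0855
finger_force: 0.0
```

>>> carry_out --pt "0 0 0 0 0 -10.5" --pt "0 0 0 0 0 -10.5" --pt "0 0 0 0 0 -10.5" --pt "0 0 0 0 0 -10.5" --pt "0 0 0 0 0 -10.5" --pt "0 0 0 0 0 -10.5" --pt "0 0 0 0 0 0" --pt "0 0 0 0 0 0"

```text
time_s: 2.6
position: [0.4987, -0.2794, 0.173]
orientation: [0.547, 0.837, 0.0, -0.0]
wrist_force: [0.4, -0.1, -0.1]
grip_width: 0.0853
finger_force: 0.0
```

Run:
```python
from h import *
import pickle
goto(.499,-.278,.17,114)
c=viewer.get_calibration("wrist");a=viewer.capture("wrist");pickle.dump(c,open("w1.pkl","wb"))
a=a[:,:,::-1].copy()
th=np.radians(114);R=np.array([[np.cos(th),-np.sin(th)],[np.sin(th),np.cos(th)]])
W=SMALL@R.T+[.499,-.2776]
print(np.round(proj("wrist",np.c_[W,[.012]*6],c)))
cv2.imwrite("pics/w1.png",a)
```

```text
pos [ 0.4987 -0.2794  0.173 ] yaw 113.65 tilt [-5.e-04  3.e-04 -1.e+00] shift mm [1.2 0.8 3. ] turn -0.35 t 2.6
[[298. 216.]
 [196. 216.]
 [192. 175.]
 [249. 175.]
 [248. 105.]
 [303. 105.]]
```

View pics/w1.png

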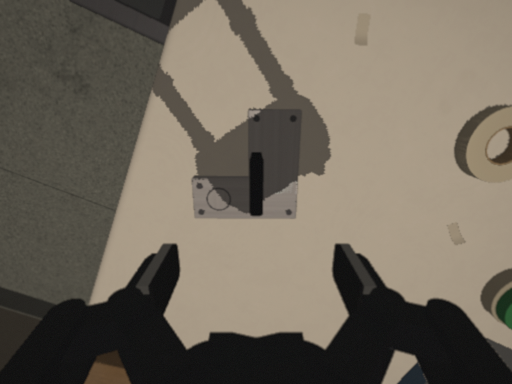

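Wrist view: the small plate's corners are at (297,218), (193,217), (192,177), (249,175), (248,109) and (301,109), within 4 px of prediction. The handle runs from (256,153) to (256,215).

Run:
```python
from h import *
import pickle
c=pickle.load(open("w1.pkl","rb"))
W=onz("wrist",[(297,218),(193,217),(192,177),(249,175),(248,109),(301,109)],.012,c)[:,:2]
t,th,r=fit(SMALL,W);print(t,th,r)
print(onz("wrist",[(256,153),(256,215)],.05,c).mean(0))
goto(t[0],t[1],.038,th)
```

```text
[ 0.49884643 -0.2802399 ] 113.43568787480608 [1.1 1.5 1.1 2.3 1.2 1.8]
[ 0.49729389 -0.2779494   0.05      ]
pos [ 0.4988 -0.2795  0.1731] yaw 113.69 tilt [-3.e-04  2.e-04 -1.e+00] shift mm [ -0.8  -0.2 135.1] turn 0.25 t 2.65
```

>>> carry_out --pt "0 0 0.04 0 0 0" --pt "0 0 0.04 0 0 0" --pt "0 0 0.035 0 0 0" --pt "0 0 0.02 0 0 0" --pt "0 0 0 0 0 0"

```text
time_s: 3.28
position: [0.498, -0.279, 0.0368]
orientation: [0.546, 0.838, -0.0, -0.002]
wrist_force: [-0.3, 0.5, 0.5]
grip_width: 0.0856
finger_force: 0.0
```

>>> carry_out --pt "0 0 0 0 0 0" --pt "0 0 0 0 0 0" --pt "0 0 0 0 0 0" --pt "0 0 0 0 0 0" --pt "0 0 0 0 0 0" --pt "0 0 0 0 0 0" --pt "0 0 0 0 0 0" --pt "0 0 0 0 0 0" --fingers 1 --squeeze 70

```text
time_s: 4.28
position: [0.4992, -0.2797, 0.0391]
orientation: [0.546, 0.838, 0.0, 0.001]
wrist_force: [0.6, 0.9, 5.9]
grip_width: 0.0125
finger_force: 70.6
```

>>> carry_out --pt "0 0 -0.02 0 0 0" --pt "0 0 -0.03 0 0 0" --pt "0 0 -0.03 0 0 0" --pt "0 0 -0.02 0 0 0"

```text
time_s: 4.78
position: [0.4989, -0.2795, 0.14]
orientation: [0.546, 0.838, 0.0, 0.0]
wrist_force: [0.7, 0.5, -3.9]
grip_width: 0.0127
finger_force: 69.5
```

```bash
cat >> h.py <<'E'
def tray2w(x,y,tc=(.5025,.0108),tyaw=12.93):
    a=np.radians(tyaw);return tc[0]+x*np.cos(a)-y*np.sin(a),tc[1]+x*np.sin(a)+y*np.cos(a)
E
python3 - <<'E'
from h import *
s=telemetry.state();print(s["grip_width"],s["finger_force"],s["wrist_force"])
x,y=tray2w(-.047,-.015);print(x,y);goto(x,y,.16,12.9)
# rotation first alternative
E
```

```text
0.01273795065881186 69.46373462677002 [ 0.65427371  0.49674872 -3.86118049]
0.4600481311840139 -0.014336404556545243
pos [ 0.4989 -0.2795  0.14  ] yaw 113.85 tilt [ 6.e-04 -4.e-04 -1.e+00] shift mm [258.2  71.8 -20.2] turn 100.95 t 4.775
```

>>> carry_out --pt "0.036 0.0015 -0.02 0 0 0" --pt "0.036 0.0015 -0.02 0 0 0" --pt "0.036 0.0015 -0.02 0 0 0" --pt "0 0 0 0 0 10.1" --pt "0 0 0 0 0 10.1" --pt "0 0 0 0 0 10.1" --pt "0 0 0 0 0 10.1" --pt "0 0 0 0 0 10.1" --pt "0 0 0 0 0 10.1" --pt "0 0 0 0 0 10.1" --pt "0 0 0 0 0 10.1" --pt "0 0 0 0 0 10.1"

```text
time_s: 6.28
position: [0.4589, -0.1787, 0.1979]
orientation: [0.981, 0.196, -0.001, -0.0]
wrist_force: [0.0, -0.3, -2.8]
grip_width: 0.0127
finger_force: 69.3
```

>>> carry_out --pt "0 0 0 0 0 10.1" --pt "0 0 0 0 0 0" --pt "0 0 0 0 0 0"

```text
time_s: 6.65
position: [0.4591, -0.1788, 0.1981]
orientation: [0.994, 0.114, -0.0, -0.0]
wrist_force: [-0.8, 0.5, -4.0]
grip_width: 0.0124
finger_force: 69.4
```

Run:
```python
from h import *
import pickle
goto(.46,-.0143,.16,12.9)
c=viewer.get_calibration("wrist");a=viewer.capture("wrist");pickle.dump(c,open("w2.pkl","wb"))
W=np.array([tray2w(x,y) for x,y in TRAY]);print(np.round(proj("wrist",np.c_[W,[.012]*4],c)))
cv2.imwrite("pics/w2.png",cv2.resize(a[:,:,::-1],(800,600),interpolation=cv2.INTER_CUBIC))
```

```text
pos [ 0.4591 -0.1788  0.1981] yaw 13.05 tilt [-6.e-04  3.e-04 -1.e+00] shift mm [  38.  -160.1   38.1] turn 0.15 t 6.65
[[171. 186.]
 [ 55. 186.]
 [  1. -23.]
 [149. -22.]]
```

View pics/w2.png

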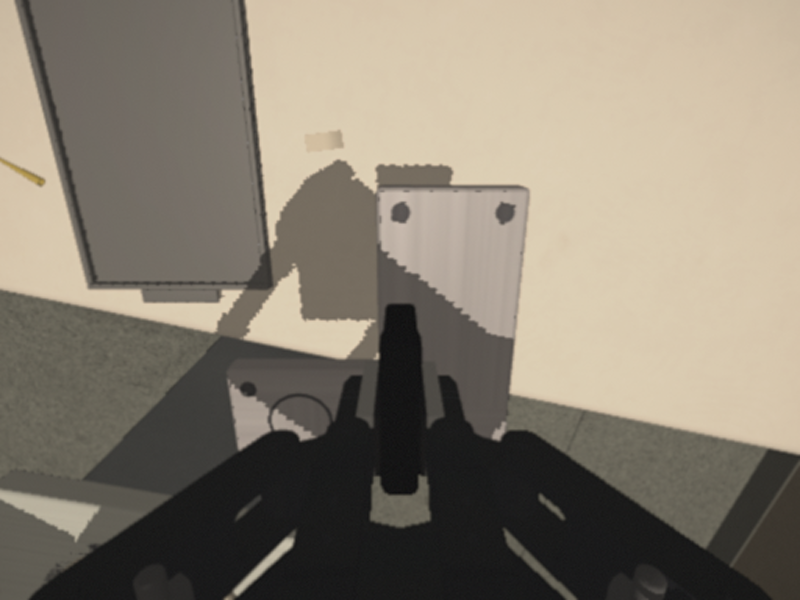

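The wrist view (800 scale) shows the tray's near corners at (88,288) and (271,288), with its right rim leaving the frame at (243,0). The held foot's end corners are at (378,186) and (527,188), and the column tip's corner is at about (228,362).

Run:
```python
from h import *
import pickle
c=pickle.load(open("w2.pkl","rb"))
q=lambda *p:np.array(p,float)/1.5625-.2
W=onz("wrist",q((271,288),(88,288),(243,2),(20,2)),.012,c)[:,:2];print(np.round(W,4))
ang=lambda v:np.degrees(np.arctan2(v[1],v[0]))
print("w",np.linalg.norm(W[1]-W[0]),"yaw",ang(W[0]-W[1])+90,ang(W[2]-W[0]),ang(W[3]-W[1]))
y=12.9;a=np.radians(y);mid=(W[0]+W[1])/2;print("centre",mid+.106*np.array([np.cos(a),np.sin(a)]))
P=onz("wrist",q((378,186),(527,188),(228,362),(378,361)),.171,c)[:,:2]
print(np.linalg.norm(P[0]-P[1]))
t,th,r=fit(SMALL[[4,5,2,3]],P);print(t,th,r,fit(SMALL[[4,5]],P[:2]))
```

```text
[[ 0.4179 -0.0845]
 [ 0.3856  0.0548]
 [ 0.6041 -0.043 ]
 [ 0.5717  0.0941]]
w 0.14298230399725162 yaw 13.065874359494217 12.577008060412238 11.919498180987087
centre [0.50509584 0.00882161]
0.053497662306363096
[ 0.45789161 -0.1790213 ] 12.276189178672112 [1.6 2.7 2.2 2.2] (array([ 0.45613617, -0.17838459]), np.float64(12.280163955089787), array([1.3, 1.3]))
```

```bash
sed -i 's/tc=(.5025,.0108),tyaw=12.93/tc=(.504,.0095),tyaw=12.7/' h.py
python3 - <<'E'
from h import *
x,y=tray2w(-.047,-.015);goto(x+.0005,y,.043,12.8)
E
```

```text
pos [ 0.4591 -0.1788  0.1981] yaw 13.01 tilt [-4.e-04  2.e-04 -1.e+00] shift mm [  39.6 -158.5  155.2] turn 0.21 t 6.7
```

>>> carry_out --pt "0.0099 -0.0396 0.02 0 0 0.2" --pt "0.0099 -0.0396 0.02 0 0 0" --pt "0.0099 -0.0396 0.02 0 0 0" --pt "0.0099 -0.0396 0.02 0 0 0" --pt "0 0 0.03 0 0 0" --pt "0 0 0.02 0 0 0" --pt "0 0 0 0 0 0" --pt "0 0 0 0 0 0"

```text
time_s: 7.7
position: [0.4636, -0.0158, 0.0694]
orientation: [0.994, 0.11, 0.001, 0.0]
wrist_force: [-0.1, 0.1, -3.7]
grip_width: 0.0127
finger_force: 69.6
```

Run:
```python
from h import *
x,y=tray2w(-.047,-.015);goto(x+.0005,y,.043,12.8)
a=viewer.capture("wrist")
cv2.imwrite("pics/w3.png",cv2.resize(a[:,:,::-1],(800,600),interpolation=cv2.INTER_CUBIC))
```

```text
pos [ 0.4636 -0.0158  0.0694] yaw 12.69 tilt [ 1.4e-03 -1.0e-04 -1.0e+00] shift mm [-1.6 -0.7 26.4] turn -0.11 t 7.7
```

View pics/w3.png

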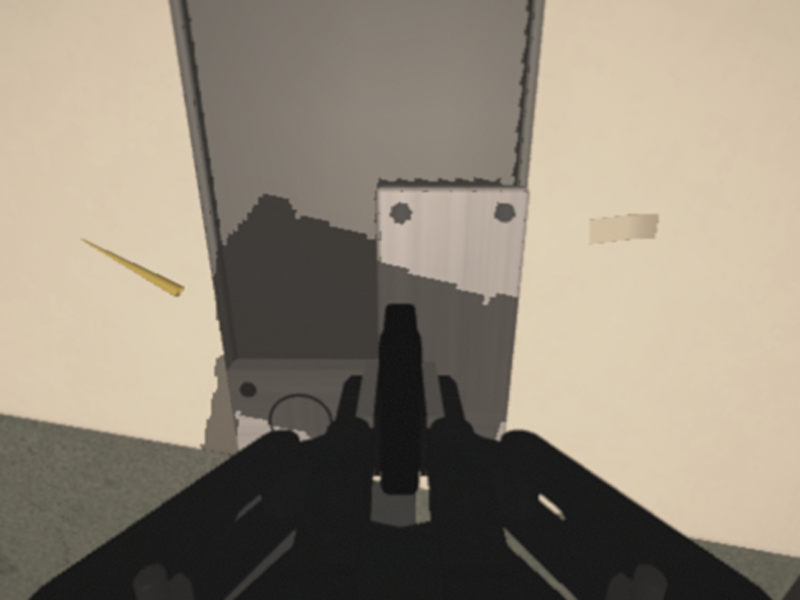

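The plate is over the near end of the tray. The outer rims at row 150 are at about (193,150) and (532,150), and I'll use them to check the lateral centring.

Run:
```python
from h import *
c=viewer.get_calibration("wrist")
q=lambda *p:np.array(p,float)/1.5625-.2
a=np.radians(12.7);R=np.array([[np.cos(a),-np.sin(a)],[np.sin(a),np.cos(a)]])
f=lambda W:np.round((W[:,:2]-[.504,.0095])@R*1e3,1)
print("outer rim",f(onz("wrist",q((534,120),(544,0),(189,100),(171,0)),.012,c)))
print("plate",f(onz("wrist",q((378,186),(527,188),(228,362)),.0694-.039+.012,c)), "expect (77,9),(77,-47)->",f(np.array([SMALL[4],SMALL[5],SMALL[2]])@R.T+[.4636,-.0158]))
```

```text
outer rim [[ 50.4 -70.9]
 [ 92.  -70.3]
 [ 57.8  68.9]
 [ 92.   70. ]]
plate [[ 26.6  -8.1]
 [ 25.8 -61.8]
 [-44.1  55.2]] expect (77,9),(77,-47)-> [[ 29.   -6.8]
 [ 29.  -62.8]
 [-45.   57.2]]
```

>>> carry_out --pt "-0.0006 -0.0004 0.012 0 0 0" --pt "0 0 0.008 0 0 0" --pt "0 0 0.003 0 0 0" --pt "0 0 0.002 0 0 0" --pt "0 0 0.0015 0 0 0" --pt "0 0 0 0 0 0"

```text
time_s: 8.5
position: [0.462, -0.0154, 0.044]
orientation: [0.994, 0.11, -0.0, 0.0]
wrist_force: [-10.0, 0.6, 10.4]
grip_width: 0.0125
finger_force: 71.8
```

>>> carry_out --pt "0 0 0 0 0 0" --pt "0 0 0 0 0 0" --pt "0 0 0 0 0 0" --pt "0 0 0 0 0 0" --fingers 0

```text
time_s: 9.0
position: [0.4624, -0.0154, 0.0417]
orientation: [0.994, 0.11, 0.0, -0.0]
wrist_force: [-0.6, -0.5, -0.1]
grip_width: 0.0834
finger_force: 0.0
```

>>> carry_out --pt "0 0 0 0 0 0" --pt "0 0 -0.02 0 0 0" --pt "0 0 -0.04 0 0 0" --pt "0 0 -0.04 0 0 0" --pt "0 0 -0.03 0 0 0" --pt "0 0 0 0 0 0"

```text
time_s: 9.75
position: [0.4637, -0.0156, 0.1747]
orientation: [0.994, 0.11, 0.003, 0.001]
wrist_force: [-0.1, -0.7, -0.6]
grip_width: 0.0855
finger_force: 0.0
```

Run:
```python
from h import *
import pickle
goto(.469,.3256,.2,11)
c=viewer.get_calibration("wrist");a=viewer.capture("wrist");pickle.dump(c,open("w4.pkl","wb"))
cv2.imwrite("pics/w4.png",cv2.resize(a[:,:,::-1],(800,600),interpolation=cv2.INTER_CUBIC))
```

```text
pos [ 0.4637 -0.0156  0.1747] yaw 12.65 tilt [ 5.5e-03 -6.0e-04 -1.0e+00] shift mm [  80.1 -331.7  -25.4] turn 1.65 t 9.75
```

View pics/w4.png

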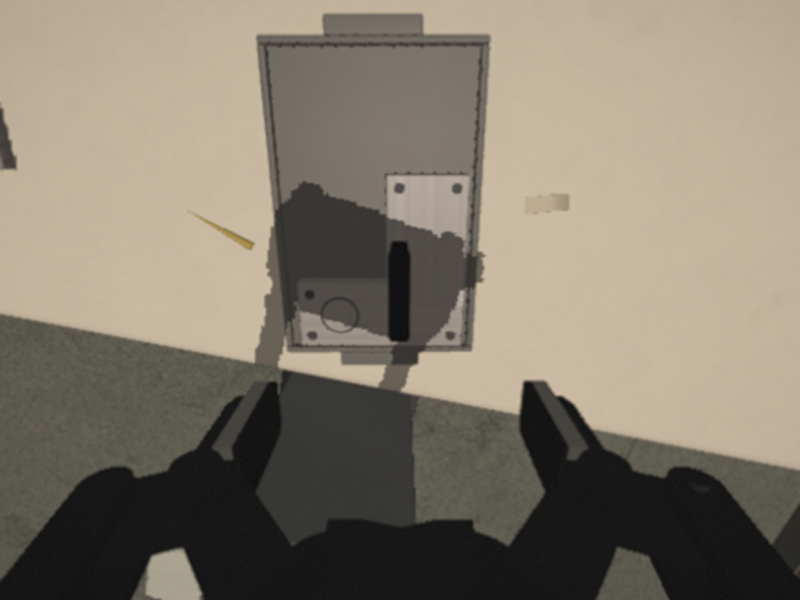

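The small plate lies inside the tray at its near end. Plate corners: (386,174), (470,174), (298,279). Tray outer corners: (258,36), (489,36), (472,350), (289,351).

Run:
```python
from h import *
import pickle
c=pickle.load(open("w4.pkl","rb"))
q=lambda *p:np.array(p,float)/1.5625-.2
T=onz("wrist",q((289,351),(258,36),(489,36),(472,350)),.012,c)[:,:2]
t,th,r=fit(np.array([[-106,71],[106,71],[106,-71],[-106,-71]])/1e3,T);print("tray",t,th,r)
P=onz("wrist",q((386,174),(470,174),(298,279),(386,279)),.016,c)[:,:2]
t2,th2,r2=fit(SMALL[[4,5,2,3]],P);a=np.radians(th);R=np.array([[np.cos(a),-np.sin(a)],[np.sin(a),np.cos(a)]])
print("small",t2,th2,r2,"in tray",(t2-t)@R*1e3)
```

```text
tray [0.50370343 0.00888364] 12.905534879139 [1.6 1.6 2.1 1.6]
small [ 0.4602111  -0.01591459] 12.159348033998926 [1.1 1.1 1.4 1.2] in tray [-47.93223271 -14.45805413]
```

>>> carry_out --pt "0.01 -0.0415 -0.001 0 0 0" --pt "0.01 -0.0415 -0.001 0 0 0" --pt "0.01 -0.0415 -0.001 0 0 0" --pt "0.01 -0.0415 -0.001 0 0 0" --pt "0.01 -0.0415 -0.001 0 0 0" --pt "0.01 -0.0415 -0.001 0 0 0" --pt "0.01 -0.0415 -0.001 0 0 0" --pt "0.01 -0.0415 -0.001 0 0 1.6" --pt "0 0 0 0 0 0" --pt "0 0 0 0 0 0"

```text
time_s: 11.05
position: [0.4672, 0.3254, 0.178]
orientation: [0.995, 0.097, -0.001, 0.001]
wrist_force: [-0.4, -0.1, 0.1]
grip_width: 0.0855
finger_force: 0.0
```

Run:
```python
from h import *
import pickle
goto(.469,.3256,.038,11)
c=viewer.get_calibration("wrist");a=viewer.capture("wrist");pickle.dump(c,open("w5.pkl","wb"))
cv2.imwrite("pics/w5.png",cv2.resize(a[:,:,::-1],(800,600),interpolation=cv2.INTER_CUBIC))
```

```text
pos [0.4672 0.3254 0.178 ] yaw 11.08 tilt [-0.0023 -0.0019 -1.    ] shift mm [  2.1  -0.  140. ] turn 0.08 t 11.05
```

View pics/w5.png

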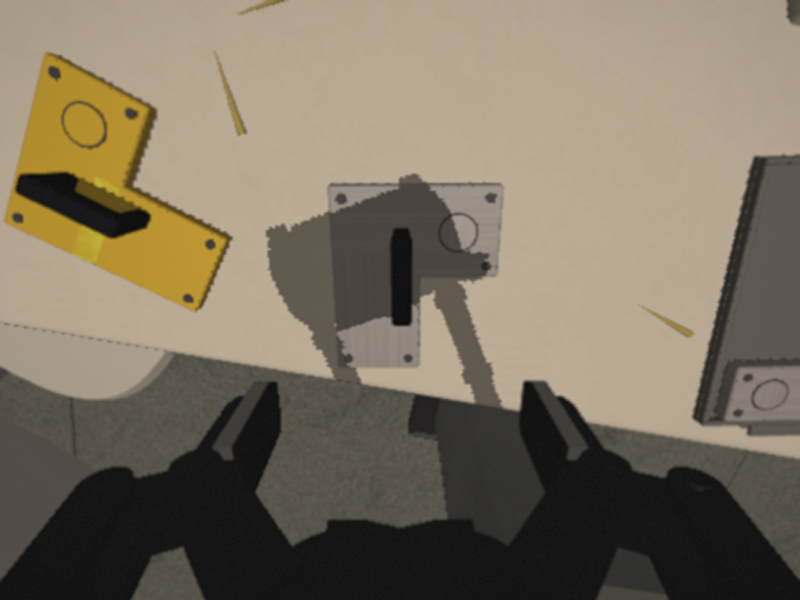

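The large grey plate has corners at (328,184), (502,184), (497,275), (419,276), (419,366) and (338,367). Its handle runs from (401,229) to (401,325).

Run:
```python
from h import *
import pickle
c=pickle.load(open("w5.pkl","rb"))
q=lambda *p:np.array(p,float)/1.5625-.2
W=onz("wrist",q((328,184),(502,184),(497,275),(419,276),(419,366),(338,367)),.012,c)[:,:2]
t,th,r=fit(LARGE,W);print(t,th,r)
print(onz("wrist",q((401,229),(401,325)),.05,c).mean(0))
goto(t[0],t[1],.038,th+180)
```

```text
[0.47052551 0.32529668] -168.56232799571538 [1.4 1.7 0.6 0.7 0.7 0.5]
[0.47319423 0.32565818 0.05      ]
pos [0.4675 0.3251 0.1785] yaw 11.04 tilt [-0.0016 -0.0015 -1.    ] shift mm [  3.3   0.2 140.5] turn -0.4 t 11.1
```

>>> carry_out --pt "0.0035 0 0.04 0 0 -0.4" --pt "0 0 0.04 0 0 0" --pt "0 0 0.038 0 0 0" --pt "0 0 0.022 0 0 0" --pt "0 0 0 0 0 0"

```text
time_s: 11.72
position: [0.47, 0.3247, 0.0373]
orientation: [0.995, 0.099, -0.002, 0.001]
wrist_force: [0.1, -0.7, 0.0]
grip_width: 0.0855
finger_force: 0.0
```

>>> carry_out --pt "0 0 0 0 0 0" --pt "0 0 0 0 0 0" --pt "0 0 0 0 0 0" --pt "0 0 0 0 0 0" --pt "0 0 0 0 0 0" --pt "0 0 0 0 0 0" --pt "0 0 0 0 0 0" --pt "0 0 0 0 0 0" --fingers 1 --squeeze 90

```text
time_s: 12.72
position: [0.4716, 0.3267, 0.0408]
orientation: [0.995, 0.1, 0.001, -0.0]
wrist_force: [-0.2, -2.6, 6.5]
grip_width: 0.0119
finger_force: 89.8
```

>>> carry_out --pt "0 0 -0.02 0 0 0" --pt "0 0 -0.03 0 0 0" --pt "0 0 -0.03 0 0 0" --pt "0 0 -0.02 0 0 0" --pt "0 0 0 0 0 0"

```text
time_s: 13.35
position: [0.4718, 0.3273, 0.1418]
orientation: [0.995, 0.1, 0.002, -0.001]
wrist_force: [-1.5, 0.2, -3.4]
grip_width: 0.0124
finger_force: 88.7
```

Run:
```python
from h import *
import pickle
x,y=tray2w(.0385,.012,(.5038,.0092),12.8);goto(x,y,.043,12.8)
c=viewer.get_calibration("wrist");a=viewer.capture("wrist");pickle.dump(c,open("w6.pkl","wb"))
p=np.array(telemetry.state()["position"])
th=np.radians(192);R=np.array([[np.cos(th),-np.sin(th)],[np.sin(th),np.cos(th)]])
cv2.imwrite("pics/w6.png",cv2.resize(a[:,:,::-1],(800,600),interpolation=cv2.INTER_CUBIC))
```

```text
pos [0.4718 0.3273 0.1418] yaw 11.46 tilt [ 0.0029  0.0019 -1.    ] shift mm [  6.  305.3  98.4] turn -1.34 t 13.35
```

View pics/w6.png

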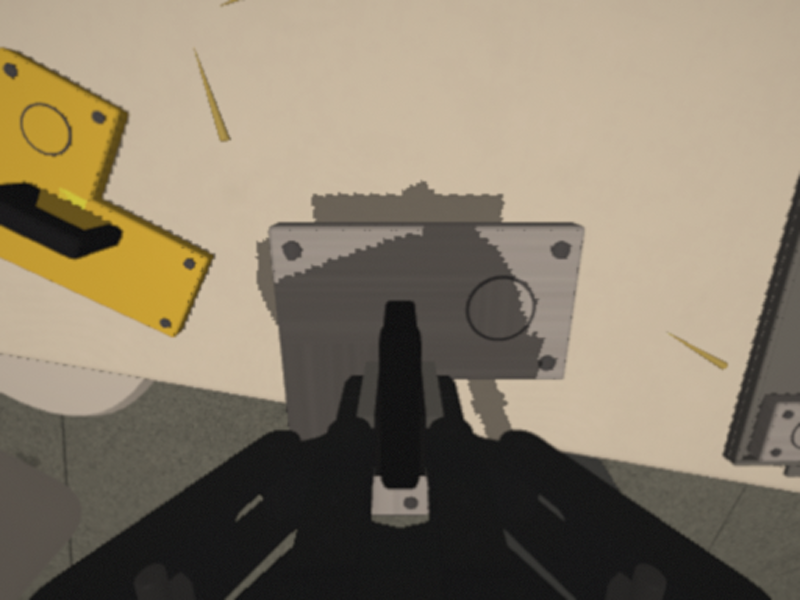

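The large plate is gripped level. Held corners are (270,226), (584,226) and (565,379), and I'll use them to get the in-hand offset.

Run:
```python
from h import *
import pickle
c=pickle.load(open("w6.pkl","rb"))
q=lambda *p:np.array(p,float)/1.5625-.2
W=onz("wrist",q((270,226),(584,226),(565,379)),.113,c)[:,:2]
print(np.linalg.norm(np.diff(W,axis=0),axis=1))
t,th,r=fit(LARGE[:3],W);print(t,th+180,r,"rel TCP",t-np.array([.4718,.3273]))
```

```text
[0.11749553 0.06483209]
[0.46989434 0.32671011] 11.65633949465601 [1.4 1.2 0.7] rel TCP [-0.00190566 -0.00058989]
```

>>> carry_out --pt "0.001 0.0436 0 0 0 0" --pt "0.001 0.0436 0 0 0 0" --pt "0.001 0.0436 0 0 0 0" --pt "0.001 0.0436 0 0 0 0" --pt "0.001 0.0436 0 0 0 0" --pt "0.001 0.0436 0 0 0 0" --pt "0.001 0.0436 0 0 0 -1.2" --pt "0 0 0.03 0 0 0" --pt "0 0 0.03 0 0 0" --pt "0 0 0.01 0 0 0" --pt "0 0 0 0 0 0" --pt "0 0 0 0 0 0"

```text
time_s: 14.9
position: [0.5393, 0.0292, 0.0711]
orientation: [0.994, 0.11, 0.001, 0.0]
wrist_force: [-0.6, 0.5, -3.8]
grip_width: 0.0122
finger_force: 89.0
```

Run:
```python
from h import *
import pickle
x,y=tray2w(.038+.0017,.012,(.5038,.0092),12.8);goto(x,y,.0448,12.7)
c=viewer.get_calibration("wrist");a=viewer.capture("wrist");pickle.dump(c,open("w7.pkl","wb"))
cv2.imwrite("pics/w7.png",cv2.resize(a[:,:,::-1],(800,600),interpolation=cv2.INTER_CUBIC))
```

```text
pos [0.5393 0.0292 0.0711] yaw 12.67 tilt [ 0.0019 -0.     -1.    ] shift mm [ 0.6 -0.4 26.3] turn -0.03 t 14.9
```

>>> carry_out --pt "0.0005 -0.0004 0.01 0 0 0" --pt "0 0 0.006 0 0 0" --pt "0 0 0.004 0 0 0" --pt "0 0 0.003 0 0 0" --pt "0 0 0 0 0 0"

```text
time_s: 15.58
position: [0.5388, 0.0295, 0.0465]
orientation: [0.994, 0.11, -0.0, -0.0]
wrist_force: [-0.2, 0.7, -3.6]
grip_width: 0.0124
finger_force: 89.0
```

>>> carry_out --pt "0 0 0.001 0 0 0" --pt "0 0 0.0005 0 0 0" --pt "0 0 0 0 0 0"

```text
time_s: 15.95
position: [0.5392, 0.0295, 0.0458]
orientation: [0.994, 0.11, 0.0, 0.0]
wrist_force: [-1.0, -0.0, -0.8]
grip_width: 0.0125
finger_force: 89.4
```

>>> carry_out --pt "0 0 0 0 0 0" --pt "0 0 0 0 0 0" --pt "0 0 0 0 0 0" --pt "0 0 0 0 0 0" --pt "0 0 0 0 0 0" --fingers 0

```text
time_s: 16.58
position: [0.539, 0.0295, 0.0453]
orientation: [0.994, 0.11, 0.0, 0.0]
wrist_force: [-0.2, -0.1, 0.0]
grip_width: 0.0854
finger_force: 0.0
```

>>> carry_out --pt "0 0 -0.02 0 0 0" --pt "0 0 -0.04 0 0 0" --pt "-0.02 0 -0.04 0 0 0" --pt "-0.02 0 -0.03 0 0 0" --pt "0 0 0 0 0 0" --pt "0 0 0 0 0 0"

```text
time_s: 17.32
position: [0.5001, 0.0208, 0.1754]
orientation: [0.994, 0.11, 0.0, -0.0]
wrist_force: [-0.2, 0.2, 0.1]
grip_width: 0.0853
finger_force: 0.0
```

Run:
```python
from h import *
a=viewer.capture("wrist");b=viewer.capture("side")
w=cv2.resize(a[:,:,::-1],(533,400));z=cv2.resize(b[165:225,240:350,::-1],(533,290),interpolation=cv2.INTER_CUBIC)
cv2.imwrite("pics/end.png",cv2.resize(np.vstack([w,z]),(463,600)))
```

```text
(no output)
```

View pics/end.png

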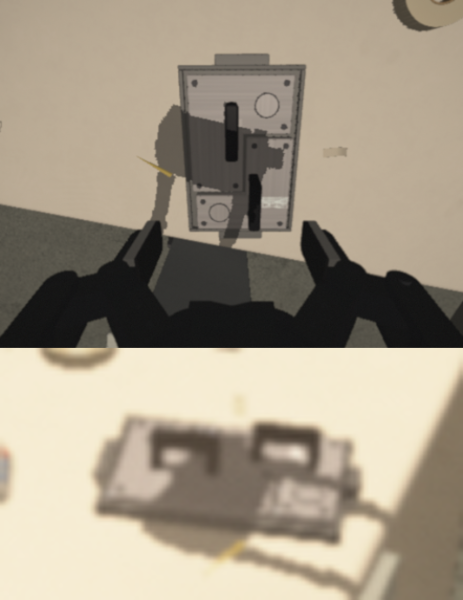

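Both plates are interlocked inside the tray rim at (180–305, 66–231), lying flat with the handles up. The gripper is clear.

```bash
python3 -c "
from cell import order;print(order.close_job())"
```

```text
the job is handed in; nothing more can be done
None
```

Both L-plates are interlocked flat in the tray with handles up; the timer, tape roll, slide box and yellow plate were not touched, and I handed the job in at about 17 s of the 58 s limit, with no verdict shown.

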